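# Reset the microtome knife-holder carriage and clamp it

### The job

On the microtome, swing the orange-knobbed clamp lever well out to free the knife-holder carriage, slide the carriage along its rail until its blue pointer stands on the green mark (not the red one), then swing the lever fully back in to lock it there. Leave the tub of cassettes, the blue bottle and the loose cassette where they are.

Things in the scene. Friction and masses are not known exactly. Their poses are not given: they have to be found in the camera images.
- microtome: Fixed cream bench microtome; sizes below in its frame, mm. Origin on the bench (z 0) under the middle of its rail; local y runs along the rail towards the tall housing, x across, z up; its yaw varies by 0.25 rad either way. Stage: flat cream plate, x -110 to 130, y -200 to 180, top at z 40. Steel rail 34 wide on its centreline, top at z 54.
- specimen_head (a point): Middle of the yellow cassette face on the fixed specimen head, which sticks out of the housing over the stage: local x -35 to 35 mm, y 158 to 205, z 155 to 255. The housing itself fills x -155 to 155, y 200 to 530, up to z 274 mm.
- carriage (a joint): Position (m) of the knife-holder carriage along the microtome's local y: 0 = middle of the rail, positive towards the housing, stops at -0.075 and 0.075. Free, it slides against about 5 N of friction and stays where left; clamped, it holds against a push of about 40 N. Grey block 80 x 80 mm, z 55 to 81 mm, knife holder on top (x +-38, y +-25 mm, up to z 121 mm).
- push_post (a point): Centre of the top of the black upright push post of the carriage (diameter 16 mm, z 70 to 115 mm above the bench, on an ear whose top is at 72 mm). It is fixed to the carriage, 64 mm to local -x of the carriage's middle (the knife holder's side is 26 mm from the post's axis). Push it along local y from either side, or grip it, to slide the carriage.
- pointer (a point): Tip of the blue pointer fixed to the carriage, 82.5 mm to local +x and 30 mm to local +y of the carriage's middle, 46.5 mm above the bench. Seen from above it shows where the carriage stands over the marks.
- green_mark: Green band lying on the stage, the wanted position: 36 mm along local x, 12 mm wide along the rail (local y), 2 mm thick, fixed; origin at the centre of its underside, axes as the microtome's. It may lie on either side of the pointer.
- red_mark: Red band of the same shape on the other side of the pointer: the wrong position.
- clamp_lever (a joint): Angle of the clamp lever in rad. 0 = locked, lever parallel to the rail, pointing along local -y, against its stop; grows as it swings out towards local +x (anticlockwise from above), 1.4 = stop, pointing out across the stage. The brake is quite free above 0.6 and bites harder and harder towards 0. Needs about 3 to 5 N at the knob; stays where it is left.
- lever_pin (a point): Top of the vertical hinge pin of the clamp lever, fixed to the carriage, 50 mm to local +x and 28 mm to local -y of the carriage's middle, 86 mm above the bench.
- lever_knob (a point): Centre of the top of the orange upright knob at the lever's end: diameter 18 mm, z 75 to 111 mm above the bench, 75 mm from the hinge pin's axis. The lever itself is a flat steel bar 12 mm wide, z 75 to 83 mm; below it the stage is 35 mm lower. Push it sideways or grip it from above.
- cassette_tub: Loose tub with yellow cassettes, 160 x 120 x 50 mm, 0.7 kg; origin at the centre of its underside. Leave alone.
- spray_bottle: Loose blue bottle, 52 mm diameter, 150 mm high; origin at the centre of its underside. Leave alone.
- loose_cassette: Loose yellow cassette on the bench, 40 x 28 x 7 mm; origin at the centre of its underside. Leave alone.

How it is judged:
On the way, in this order (a step that is already met when the one before it is completed fails the run):
1. the clamp lever is swung out so that the brake is free (value of joint clamp_lever above 0.7 rad), for 0.2 s.
2. with the clamp free, the pointer stands on the green mark (value of joint clamp_lever above 0.6 rad and y of pointer in the frame of green_mark between -0.006 and 0.006 m), for 0.2 s.
At the end, for the whole second after the job is handed in: The clamp lever is back in (under 0.15 rad from its locked stop), the carriage is at rest and the tip of its pointer stands over the green band (within 6 mm of its centre line, along the rail) (value of joint clamp_lever below 0.15 rad and y of pointer in the frame of green_mark between -0.006 and 0.006 m and velocity of joint carriage between -0.005 and 0.005 m/s); the robot touches nothing.
It fails at once if the cassette tub was pushed more than 20 mm (distance of cassette_tub from where it was at the start of the episode above 0.02 m).
It fails at once if the blue bottle was pushed more than 20 mm or knocked over (distance of spray_bottle from where it was at the start of the episode above 0.02 m or angle between spray_bottle's own z axis and vertical above 0.5 rad).
It fails at once if the loose cassette was pushed more than 20 mm (distance of loose_cassette from where it was at the start of the episode above 0.02 m).
It also fails if it takes over 61 s, if anything falls off the work surface, if the arm or the gripper's body presses on something with over 40 N, if the wrist force passes 120 N, or if a joint passes its speed limit or range.

### The arm

A 7-joint arm with a two-finger parallel gripper is mounted at the origin on the work surface. World frame = base frame: x ahead of the robot, y to its left, z up, the work surface at z = 0. Lengths are in m, angles in rad, forces in N, time in s.
With the tool pointing down it reaches from about 0.375 to 0.925 m from the base axis. Payload 3.1 kg.
Tool frame: the origin (TCP) lies between the finger pads; the fingertips stand 14 mm ahead of it and the grasp point (between the pads) lies 5 mm behind it; y points along the fingers, x is the direction in which the jaws open and shut, and the axes are right-handed (so a half turn about y gives the same grasp; the last joint's range is limited). The gripper opens to 85 mm and grips with 20 to 120 N. Pads are 22 mm wide; open, the fingers measure 114 mm over their backs; the gripper's body (76 mm by 85 mm) begins 54 mm behind the grasp point. The pads swing forward as they close: fully open they stand 13 mm farther back than shut.
Start: joints at [1.183, 0.383, 0.044, 1.598, -0.018, 1.161, -0.05], TCP at [0.186, -0.623, 0.245] pointing down, gripper open.
Joint ranges: [-2.61, 2.61], [-0.41, 2.15], [-1.48, 1.57], [0, 2.5], [-1.57, 4.71], [0.05, 1.97], [-2.85, 2.85]. Speed limits (rad/s): [2.79, 2.79, 3.14, 3.14, 3.14, 3.14, 3.14].

### API

Orientations are given as a unit quaternion [w, x, y, z].
In Python, from bench import env gives the robot as it stands.
- The arm moves only by the shell command python3 -m handwheel 'ROWS'. ROWS is JSON, a list that holds one entry, the list of rows, each a list of 7 numbers: the opening, from 0 (shut) to 1 (fully open), then the shift along the tool's x, y, z in cm, then the turn, a rotation vector about the tool's x, y, z in rad. A call has 1 to 12 rows; each row shifts and turns the commanded pose from where the row before left it, along the tool's axes as they then stand; what a row does not reach is not made up. A row lasts 1/10 s, in which the tool goes at most 50 mm and 8.59 degrees, less where a joint would pass 70% of its speed; a pose out of reach is approached as far as the arm can. A call is refused whole if a number of a shift passes 5 or a number of a turn 0.15, either way. A call with a gripper value outside its range is refused whole. The fingers move at their own pace and stop on an object; the grip force is fixed at half the most. Time passes only in rows, so rows that do not move let the fingers close. It gives the time, the measured TCP pose, the force and the opening at its end, in the units of the state.
- env.get_obs(): the state, without advancing time (a new reading comes with each control period).
- env.snapshot(name): name is "side" or "top" or "wrist"; returns a dict with "image" (480x640x3 uint8, blue, green, red), "z_map" (480x640 float32, m along the optical axis (not along the pixel's ray), 0 where there is no reading), "fovy" (degrees; the focal length in pixels is half the picture's height over the tangent of half this angle, whatever the lens; pixels are square), "cx", "cy" (the principal point, pixels), "world_from_camera" (4x4, takes a point from camera to world coordinates). Camera axes: x right, y up, looking along -z (the intrinsics and any distortion apply to the point x, -y, -z); pixel columns grow to the right and rows downward; lengths in m; the calibration is good to about 2 mm. A picture is of the moment at which its call begins.
- env.close_job(): hands the job in, once; it reports no verdict.
Trained networks look in a picture, given as the dict that the camera call returned (one of the last four; its "shot" number tells which), for a name from the list of things; names that differ only in an ending like _2 or _b are one class to them, and where a whole thing is asked for, a point or a joint stands for the part that bears it (a point fixed in the world has none). Each returns a list of dicts, best first, with "p" (0 to 1); they miss things now and then, are a little off and sometimes report something else, mostly with a low value. They report only what shows in the picture. A call takes as long as a camera call.
- env.recognise(picture, name): "point" ([x, y, z] in m, in the coordinates of the camera as it stood for that picture, good to about 4 mm: the middle of the surface that is visible of it).
The state is a dict: "t": time; "q": joint angles; "dq": joint speeds; "joint_torque": joint torques, N m; "eef_pos": TCP position; "tool_rot": TCP orientation; "contact_force": force on the tool from outside, world axes, zero at the start; "moment": the same for the moment, N m; "gripper_width": finger opening in m.
Only numpy, scipy, OpenCV 4.12 (cv2) and the standard library are available. Lean on these libraries where they do the work, as an engineer would, in place of code of your own. Each camera call takes 0.05 s, during which the arm holds its last target. There are 200 camera calls.

## Working session

There is one attempt and no reset: what is moved stays moved. The work goes in short steps, Python scripts to look and compute and a shell command to move; the robot and the scene stay as the last step left them, time stands still between calls to the robot, and variables do not carry over. Pictures are saved under pics/ and viewed, about 8 in all and at most 12, crops included, and the job is handed in when it is done.

```bash
mkdir -p pics; ls; cat > h.py <<'E'
import numpy as np, cv2
from bench import env
from scipy.spatial.transform import Rotation as R
def w(s,p):
    T=np.array(s["world_from_camera"]); return T[:3,:3]@np.array(p)+T[:3,3]
def rec(s,n,k=2):
    r=env.recognise(s,n); 
    for d in r[:k]: print(n,round(d["p"],2),np.round(w(s,d["point"]),4))
    return [(d["p"],w(s,d["point"])) for d in r]
def proj(s,P):
    T=np.array(s["world_from_camera"]); c=T[:3,:3].T@(np.array(P)-T[:3,3]); f=240/np.tan(np.radians(s["fovy"])/2)
    return s["cx"]+f*c[0]/-c[2], s["cy"]-f*c[1]/-c[2]
def pix(s,u,v,z=None):
    "world point of a pixel, by depth or on plane z"
    T=np.array(s["world_from_camera"]); f=240/np.tan(np.radians(s["fovy"])/2)
    d=np.array([(u-s["cx"])/f,-(v-s["cy"])/f,-1.])
    if z is None: return w(s,d*s["z_map"][int(v),int(u)])
    dw=T[:3,:3]@d; return T[:3,3]+dw*(z-T[2,3])/dw[2]
E
python3 - <<'E'
from h import *
s=env.snapshot("top"); cv2.imwrite("pics/top0.png",s["image"])
print({k:(v.shape if hasattr(v,'shape') else v) for k,v in s.items()}); print(np.round(s["world_from_camera"],3))
for n in "push_post pointer green_mark red_mark lever_pin lever_knob specimen_head cassette_tub spray_bottle loose_cassette microtome carriage".split(): rec(s,n)
o=env.get_obs(); print(o)
s=env.snapshot("side"); cv2.imwrite("pics/side0.png",s["image"])
for n in "push_post pointer green_mark red_mark lever_pin lever_knob specimen_head".split(): rec(s,n)
E
```

```text
pics
{'image': (480, 640, 3), 'z_map': (480, 640), 'fovy': 55.87049378606408, 'cx': 314.46177018751706, 'cy': 237.88574698537772, 'world_from_camera': (4, 4), 'shot': 1}
[[ 0.029  0.977 -0.212  0.292]
 [-1.     0.029 -0.    -0.173]
 [ 0.006  0.212  0.977  1.166]
 [ 0.     0.     0.     1.   ]]
push_post 0.56 [ 0.5181 -0.034   0.0934]
pointer 0.61 [ 0.516  -0.0344  0.0993]
red_mark 0.51 [ 0.6112 -0.0423  0.0438]
lever_pin 0.69 [ 0.5213 -0.0349  0.0933]
lever_knob 0.79 [ 0.5748 -0.0825  0.0838]
lever_knob 0.66 [ 0.5413 -0.4967  0.1003]
specimen_head 0.75 [0.4776 0.1991 0.2638]
spray_bottle 0.74 [ 0.5405 -0.4983  0.0985]
loose_cassette 0.57 [ 0.5171 -0.3953  0.0067]
loose_cassette 0.32 [ 0.5208 -0.0354  0.0934]
microtome 0.58 [0.4775 0.194  0.2654]
carriage 0.71 [ 0.5177 -0.0331  0.0995]
{'t': 0.65, 'q': array([ 1.18322492,  0.38282425,  0.04392351,  1.59785386, -0.0179151 ,
        1.16118902, -0.04989966]), 'dq': array([-0.00169049, -0.00130029, -0.0001944 , -0.00067967, -0.00013375,
        0.00016046,  0.00204765]), 'joint_torque': array([-4.21511695e-04, -4.33203077e+01,  1.02241192e+00, -2.49798024e+01,
        1.05088190e-02,  1.99544760e-03, -7.31861377e-06]), 'eef_pos': array([ 0.18574944, -0.62292949,  0.24534   ]), 'tool_rot': array([-0.56694081,  0.56696908, -0.42252525,  0.4226069 ]), 'contact_force': array([ 0.16577491, -0.0049819 ,  0.29696802]), 'moment': array([-0.02751952, -0.0276921 , -0.00701604]), 'gripper_width': 0.08534995785929748}
push_post 0.93 [ 0.5178 -0.0481  0.0868]
pointer 0.81 [ 0.5156 -0.0449  0.0834]
pointer 0.69 [ 0.5456 -0.522   0.0889]
lever_pin 0.92 [ 0.5186 -0.0417  0.0852]
lever_knob 0.71 [ 0.5746 -0.1015  0.085 ]
specimen_head 0.75 [0.4932 0.1534 0.0931]
```

View pics/top0.png

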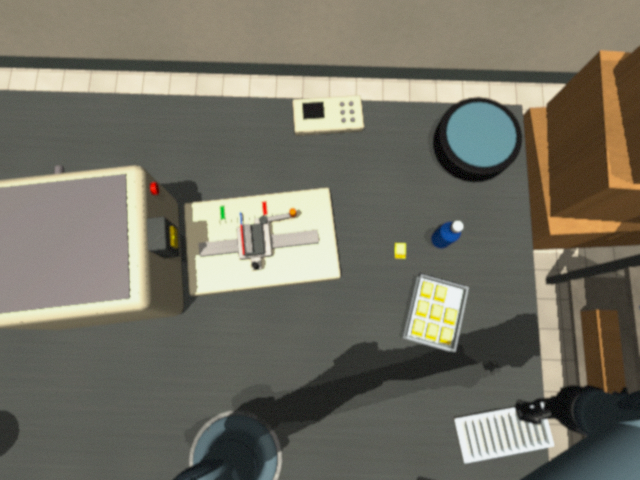

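View pics/side0.png

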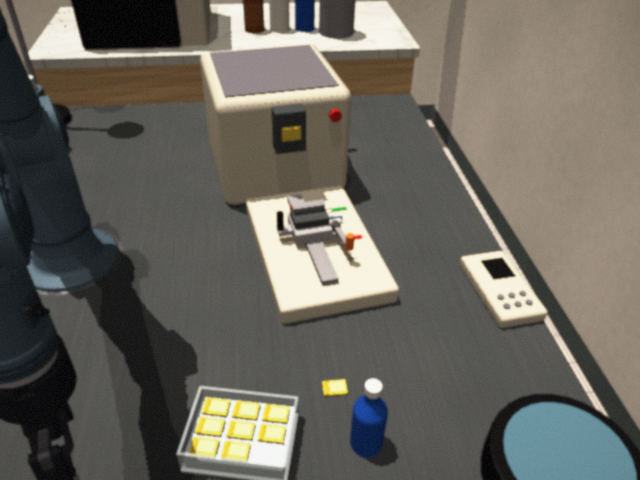

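```bash
cat > m.py <<'E'
from h import *
def cloud(s):
    v,u=np.mgrid[0:480,0:640]; f=240/np.tan(np.radians(s["fovy"])/2); z=s["z_map"]
    c=np.stack([(u-s["cx"])/f*z,-(v-s["cy"])/f*z,-z],-1); T=np.array(s["world_from_camera"])
    return c@T[:3,:3].T+T[:3,3]
def masks(s):
    h=cv2.cvtColor(s["image"],cv2.COLOR_BGR2HSV); H,S,V=[h[...,i].astype(int) for i in range(3)]
    g=(S>120)&(V>60)
    return dict(green=g&(H>45)&(H<80),red=g&((H<5)|(H>174)),orange=g&(H>=6)&(H<20),blue=(S>100)&(V>50)&(H>95)&(H<125))
E
python3 - <<'E'
from m import *
s=env.snapshot("top"); P=cloud(s)
m=(abs(P[...,2]-.04)<.006)&(P[...,0]>.3)&(P[...,0]<.75)&(P[...,1]<.15)&(P[...,1]>-.3)
n,l,st,_=cv2.connectedComponentsWithStats(m.astype(np.uint8)); k=1+st[1:,4].argmax(); m=l==k
r=cv2.minAreaRect(P[m][:,:2].astype(np.float32)); print(r, P[m][:,2].mean()); print(cv2.boxPoints(r))
box=(P[...,0]>.35)&(P[...,0]<.72)&(P[...,1]<.16)&(P[...,1]>-.25)&(P[...,2]<.14)
for k,mm in masks(s).items():
    q=mm&box; v,u=np.nonzero(q); 
    if len(u): print(k,len(u),u.mean(),v.mean(),np.round(P[q].mean(0),4), np.round(pix(s,u.mean(),v.mean(),.042),4))
q=env.get_obs()["tool_rot"]; print(R.from_quat(np.r_[q[1:],q[0]]).as_matrix().round(3))
cv2.imwrite("pics/crop.png",cv2.resize(s["image"][180:305,175:345],None,fx=4,fy=4,interpolation=cv2.INTER_CUBIC))
E
```

```text
((0.5290721654891968, -0.03654547035694122), (0.24018022418022156, 0.3794539272785187), 8.339587211608887) 0.03972359081719824
[[ 0.38273394  0.13375744]
 [ 0.4377699  -0.24168408]
 [ 0.6754104  -0.20684838]
 [ 0.62037444  0.16859314]]
green 40 222.0 212.5 [0.5952 0.0661 0.0415] [0.595 0.066 0.042]
red 98 249.9591836734694 228.4795918367347 [ 0.5464 -0.0154  0.0852] [ 0.5551 -0.0082  0.042 ]
orange 69 285.0144927536232 211.2753623188406 [ 0.5904 -0.0981  0.0887] [ 0.6032 -0.0955  0.042 ]
[[ 0.286  0.     0.958]
 [-0.958  0.     0.286]
 [ 0.    -1.     0.   ]]
```

View pics/crop.png

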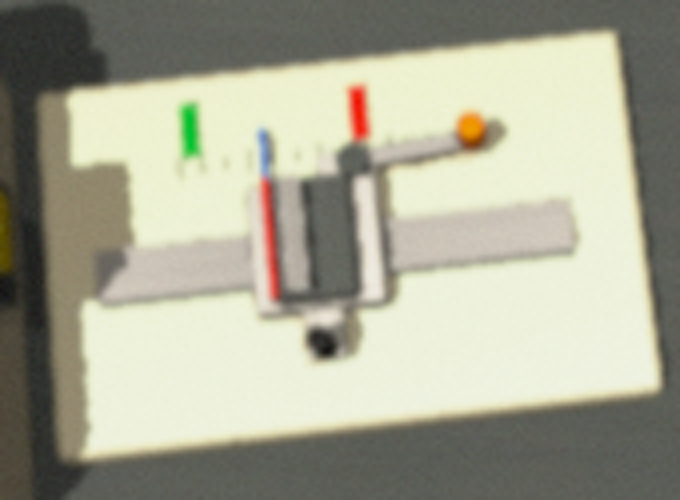

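```bash
python3 - <<'E'
from m import *
s=env.snapshot("top")
O=np.array([.5177,-.0281]); psi=.1456; A=np.array([[np.cos(psi),np.sin(psi)],[-np.sin(psi),np.cos(psi)]])
for n,u,v,z in [("knob",292.5,212,.111),("ptr",240.75,212.5,.0465),("post",255.75,265.5,.115),("pin",263.7,219.5,.086),("green",222,212.5,.042),("red",265,208,.042)]:
    p=pix(s,u,v,z); print(n,p.round(4),"local",(A@(p[:2]-O)).round(4))
E
python3 -m handwheel '[[[0.5,0,0,0,0,-0.143,0],[0.5,0,0,0,0,-0.143,0],[0.5,0,0,0,0,-0.143,0],[0.5,0,0,0,0,-0.143,0],[0.5,0,0,0,0,-0.143,0],[0.5,0,0,0,0,-0.143,0],[0.5,0,0,0,0,-0.143,0],[0.5,0,0,0,0,-0.143,0],[0.5,0,0,0,0,-0.143,0],[0.5,0,0,0,0,-0.143,0],[0.5,0,0,0,0,0,0]]]'
cat > t.py <<'E'
from m import *
import sys
def totool(target):
    o=env.get_obs(); q=o["tool_rot"]; M=R.from_quat(np.r_[q[1:],q[0]]).as_matrix()
    print("t",round(o["t"],2),"tcp",o["eef_pos"].round(4),"jaw",np.degrees(np.arctan2(M[1,0],M[0,0])).round(1),"F",o["contact_force"].round(1),"w",round(o["gripper_width"],4))
    print("tool cm",(M.T@(np.array(target)-o["eef_pos"])*100).round(2)); return M
if __name__=="__main__": print(totool([float(a) for a in sys.argv[1:4]]).round(3))
E
python3 t.py .575 -.125 .245
```

```text
knob [ 0.5828 -0.1184  0.111 ] local [ 0.0513 -0.0988]
ptr [0.5953 0.0172 0.0465] local [0.0833 0.0336]
post [ 0.4493 -0.0377  0.115 ] local [-0.069   0.0004]
pin [ 0.5685 -0.0471  0.086 ] local [ 0.0475 -0.0261]
green [0.595 0.066 0.042] local [0.0902 0.0819]
red [ 0.6104 -0.0437  0.042 ] local [ 0.0894 -0.0288]
t: 2.25
eef_pos: [0.1856, -0.623, 0.2452]
tool_rot: [0.705, -0.705, -0.053, 0.052]
contact_force: [-0.2, -0.6, 0.4]
gripper_width: 0.0429
t 2.25 tcp [ 0.1856 -0.623   0.2452] jaw 8.5 F [-0.2 -0.6  0.4] w 0.0429
tool cm [4.588e+01 4.000e-02 4.348e+01]
[[ 0.989  0.    -0.148]
 [ 0.148  0.     0.989]
 [ 0.    -1.     0.   ]]
```

```bash
python3 -m handwheel '[[[0.5,3.2,0,3,0,0,0],[0.5,3.2,0,3,0,0,0],[0.5,3.2,0,3,0,0,0],[0.5,3.2,0,3,0,0,0],[0.5,3.2,0,3,0,0,0],[0.5,3.2,0,3,0,0,0],[0.5,3.2,0,3,0,0,0],[0.5,3.2,0,3,0,0,0],[0.5,3.2,0,3,0,0,0],[0.5,3.2,0,3,0,0,0],[0.5,3.2,0,3,0,0,0],[0.5,3.2,0,3,0,0,0]]]' >/dev/null
python3 -m handwheel '[[[0.5,3.2,0,3,0,0,0],[0.5,3.2,0,2.5,0,0,0],[0.5,0,0,0,0,0,0],[0.5,0,0,0,0,0,0]]]'
python3 t.py .582 -.118 .245
python3 - <<'E'
from m import *
s=env.snapshot("wrist"); cv2.imwrite("pics/wrist1.png",s["image"])
for n in ["lever_knob","lever_pin"]: rec(s,n)
print(proj(s,[.582,-.118,.111]),proj(s,[.5685,-.0471,.086]))
E
```

```text
t: 3.85
eef_pos: [0.5677, -0.1446, 0.2453]
tool_rot: [0.705, -0.705, -0.053, 0.053]
contact_force: [0.2, -1.0, 0.3]
gripper_width: 0.0427
t 3.85 tcp [ 0.5677 -0.1446  0.2453] jaw 8.6 F [ 0.2 -1.   0.3] w 0.0427
tool cm [1.81 0.03 2.41]
[[ 0.989 -0.    -0.149]
 [ 0.149  0.     0.989]
 [-0.    -1.     0.   ]]
lever_knob 0.98 [ 0.5797 -0.0801  0.0834]
lever_pin 0.6 [ 0.5243 -0.0425  0.1059]
(np.float64(345.0342347062165), np.float64(195.31836742625498)) (np.float64(340.5774603158332), np.float64(83.39786009444958))
```

View pics/wrist1.png

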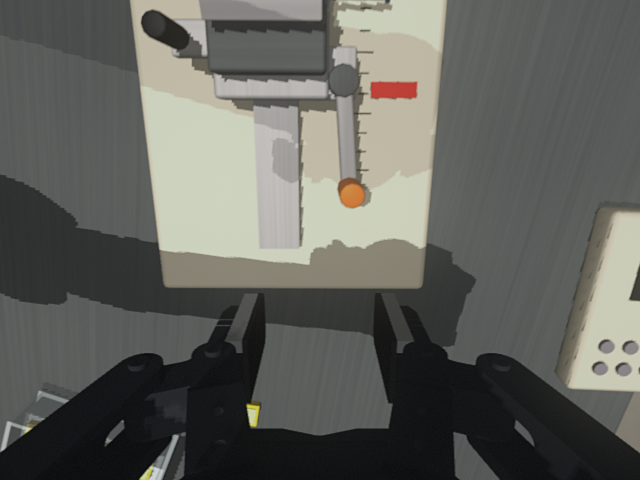

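```bash
python3 -m handwheel '[[[0.5,2.1,0,2.45,0,0,0],[0.5,0,4,0,0,0,0],[0.5,0,4,0,0,0,0],[0.5,0,0,0,0,0,0],[0.5,0,0,0,0,0,0]]]'
python3 - <<'E'
from m import *
s=env.snapshot("wrist"); cv2.imwrite("pics/wrist2.png",s["image"])
h=masks(s)["orange"]; v,u=np.nonzero(h); print(len(u),u.min(),u.max(),v.min(),v.max())
P=cloud(s); q=h&(P[...,2]>.1); print(q.sum(),P[q].mean(0), np.ptp(P[q],axis=0))
E
python3 t.py .585 -.117 .098
```

```text
t: 4.5
eef_pos: [0.5832, -0.1204, 0.165]
tool_rot: [-0.705, 0.705, 0.051, -0.052]
contact_force: [0.3, -0.1, 0.0]
gripper_width: 0.0428
1331 310 385 128 284
1077 [ 0.58678006 -0.11462607  0.11140482] [0.02265716 0.07889325 0.19416637]
t 4.55 tcp [ 0.5848 -0.1202  0.1667] jaw 8.4 F [0.5 0.4 0.7] w 0.0427
tool cm [0.05 6.87 0.32]
[[ 0.989  0.002 -0.146]
 [ 0.146 -0.001  0.989]
 [ 0.002 -1.    -0.001]]
```

View pics/wrist2.png

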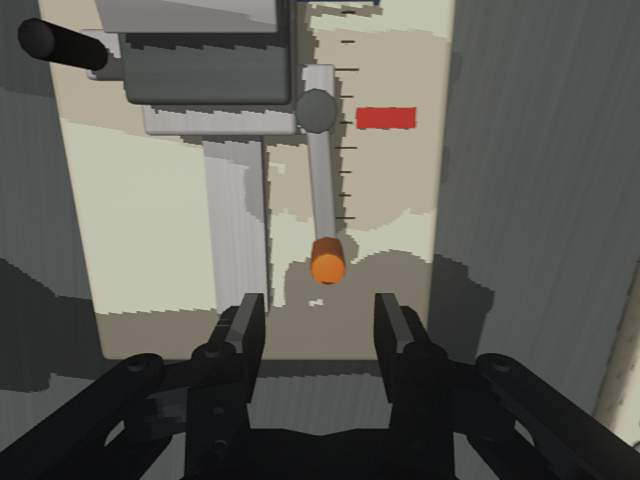

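```bash
python3 -m handwheel '[[[0.5,0.1,3.4,0.4,0,0,0],[0.5,0,3.4,0,0,0,0],[0.5,0,0,0,0,0,0],[0,0,0,0,0,0,0],[0,0,0,0,0,0,0],[0,0,0,0,0,0,0],[0,0,0,0,0,0,0],[0,0,0,0,0,0,0]]]'
python3 t.py .586 -.116 .098
```

```text
t: 5.35
eef_pos: [0.5871, -0.1152, 0.1004]
tool_rot: [-0.704, 0.706, 0.054, -0.051]
contact_force: [-0.6, -1.9, 7.7]
gripper_width: 0.0161
t 5.35 tcp [ 0.5871 -0.1152  0.1004] jaw 8.5 F [-0.6 -1.9  7.7] w 0.0161
tool cm [-0.12  0.24 -0.06]
[[ 0.989  0.005 -0.148]
 [ 0.148 -0.002  0.989]
 [ 0.005 -1.    -0.002]]
```

```bash
python3 -m handwheel '[[[0,0.935,-0.1,0.06,0,-0.125,0],[0,0.935,0,0.06,0,-0.125,0],[0,0.935,0,0.06,0,-0.125,0],[0,0.935,0,0.06,0,-0.125,0],[0,0,0,0,0,0,0]]]'
python3 -m handwheel '[[[0,0.935,0,0.06,0,-0.125,0],[0,0.935,0,0.06,0,-0.125,0],[0,0.935,0,0.06,0,-0.125,0],[0,0.935,0,0.06,0,-0.125,0],[0,0,0,0,0,0,0],[0,0,0,0,0,0,0]]]'
python3 t.py .586 -.116 .098
python3 - <<'E'
from m import *
s=env.snapshot("top"); cv2.imwrite("pics/top3.png",cv2.resize(s["image"][180:305,175:345],None,fx=4,fy=4,interpolation=cv2.INTER_CUBIC))
E
```

```text
t: 5.85
eef_pos: [0.6198, -0.0974, 0.1004]
tool_rot: [0.67, -0.669, -0.228, 0.227]
contact_force: [-2.3, 1.6, 7.1]
gripper_width: 0.016
t: 6.45
eef_pos: [0.639, -0.0672, 0.1003]
tool_rot: [0.595, -0.591, -0.384, 0.387]
contact_force: [-9.6, 3.2, 12.2]
gripper_width: 0.0159
t 6.45 tcp [ 0.639  -0.0672  0.1003] jaw 66.0 F [-9.6  3.2 12.2] w 0.0159
tool cm [-6.61  0.26  2.86]
[[ 0.406 -0.007 -0.914]
 [ 0.914  0.002  0.406]
 [-0.001 -1.     0.007]]
```

View pics/top3.png

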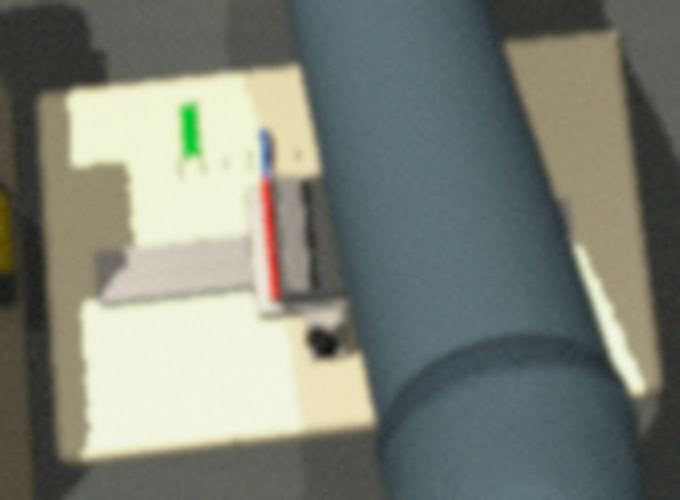

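```bash
python3 -m handwheel '[[[0,0.42,0,0.27,0,0,0],[0,0.42,0,0.27,0,0,0],[0,0.42,0,0.27,0,0,0],[0,0.42,0,0.27,0,0,0],[0,0.42,0,0.27,0,0,0],[0,0.42,0,0.27,0,0,0],[0,0.42,0,0.27,0,0,0],[0,0.42,0,0.27,0,0,0],[0,0,0,0,0,0,0],[0,0,0,0,0,0,0]]]'
cat > c.py <<'E'
from m import *
import sys
s=env.snapshot("top"); c=s["image"][195:285,180:330]
cv2.imwrite("pics/%s.png"%sys.argv[1],cv2.resize(c,None,fx=5,fy=5,interpolation=cv2.INTER_CUBIC))
O=np.array([.5177,-.0281]); psi=.1456; A=np.array([[np.cos(psi),np.sin(psi)],[-np.sin(psi),np.cos(psi)]])
def loc(u,v,z): return (A@(pix(s,u,v,z)[:2]-O)).round(4)
for k,m in masks(s).items():
    m=m.copy(); m[:195]=0;m[285:]=0;m[:,:195]=0;m[:,330:]=0; v,u=np.nonzero(m)
    if k in("green","blue") and len(u): print(k,len(u),u.mean(),v.mean(),loc(u.mean(),v.mean(),.042 if k=="green" else .0465))
E
python3 c.py top4; python3 t.py .586 -.116 .098
```

```text
t: 7.5
eef_pos: [0.6347, -0.0351, 0.1004]
tool_rot: [-0.592, 0.595, 0.382, -0.386]
contact_force: [-7.7, -5.2, 9.5]
gripper_width: 0.016
green 39 222.05128205128204 212.5897435897436 [0.0899 0.0818]
blue 2 229.0 223.5 [0.0578 0.0656]
t 7.55 tcp [ 0.6347 -0.0351  0.1004] jaw 65.8 F [-6.7 -4.8  9.2] w 0.016
tool cm [-9.37  0.31  1.13]
[[ 0.41  -0.004 -0.912]
 [ 0.912 -0.007  0.41 ]
 [-0.008 -1.     0.001]]
```

View pics/top4.png

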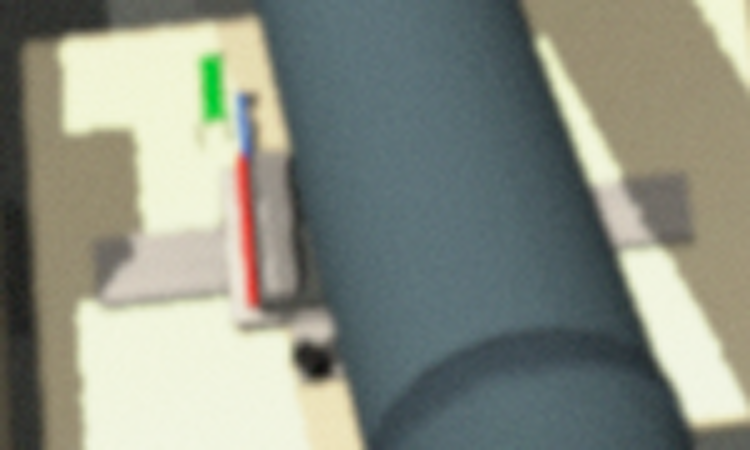

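```bash
python3 -m handwheel '[[[0,0.33,0,0.21,0,0,0],[0,0.33,0,0.21,0,0,0],[0,0.33,0,0.21,0,0,0],[0,0.33,0,0.21,0,0,0],[0,0,0,0,0,0,0],[0,0,0,0,0,0,0],[0,0,0,0,0,0,0]]]'
python3 c.py top5; python3 t.py .586 -.116 .098
```

```text
t: 8.25
eef_pos: [0.6325, -0.0198, 0.1003]
tool_rot: [-0.592, 0.595, 0.382, -0.386]
contact_force: [-5.8, -4.9, 9.8]
gripper_width: 0.0162
green 23 222.04347826086956 210.0 [0.0968 0.0813]
blue 9 222.33333333333334 217.33333333333334 [0.076  0.0813]
t 8.3 tcp [ 0.6325 -0.0198  0.1003] jaw 65.8 F [-7.9 -5.5 10.2] w 0.0159
tool cm [-10.68   0.32   0.29]
[[ 0.41  -0.004 -0.912]
 [ 0.912 -0.007  0.41 ]
 [-0.008 -1.     0.   ]]
```

View pics/top5.png

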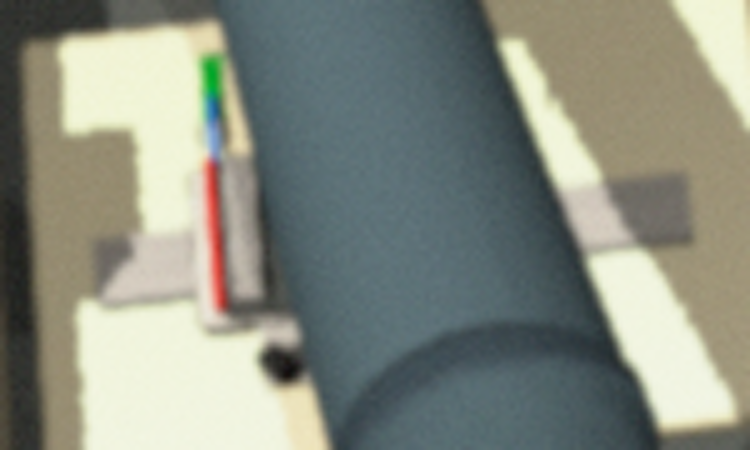

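```bash
python3 -m handwheel '[[[0,-0.69,0,0.15,0,0,0],[0,-0.935,0,0.06,0,0.125,0],[0,-0.935,0,0.06,0,0.125,0],[0,-0.935,0,0.06,0,0.125,0],[0,0,0,0,0,0,0],[0,0,0,0,0,0,0]]]'
python3 c.py top6; python3 t.py .586 -.116 .098
```

```text
t: 8.9
eef_pos: [0.6171, -0.0466, 0.1005]
tool_rot: [-0.653, 0.657, 0.269, -0.264]
contact_force: [3.8, -3.2, 2.3]
gripper_width: 0.016
green 24 221.95833333333334 209.91666666666666 [0.097  0.0815]
blue 7 222.14285714285714 217.57142857142858 [0.0754 0.0818]
t 8.95 tcp [ 0.6171 -0.0465  0.1005] jaw 44.3 F [ 5.  -2.8  3. ] w 0.0157
tool cm [-7.08  0.24 -2.79]
[[ 0.715  0.008 -0.699]
 [ 0.699 -0.002  0.715]
 [ 0.004 -1.    -0.007]]
```

View pics/top6.png

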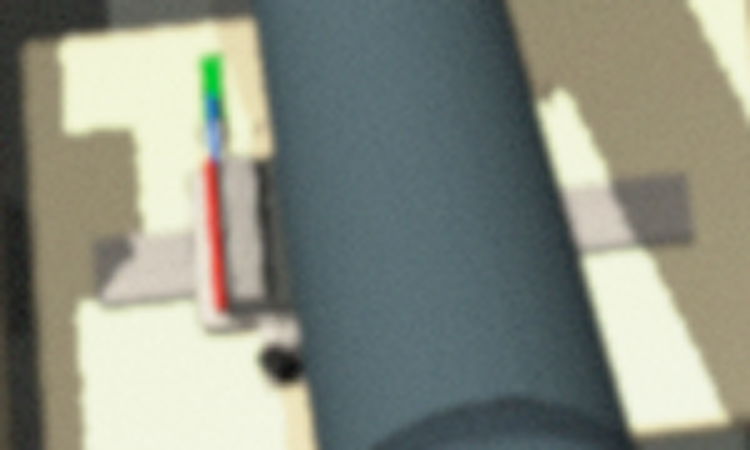

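```bash
python3 -m handwheel '[[[0,-0.935,0,0.06,0,0.125,0],[0,-0.935,0,0.06,0,0.125,0],[0,-0.935,0,0.06,0,0.125,0],[0,-0.935,0,0.06,0,0.125,0],[0,-0.935,0,0.06,0,0.125,0],[0,-0.5,0,0,0,0,0],[0,0,0,0,0,0,0],[0,0,0,0,0,0,0]]]'
python3 c.py top7; python3 t.py .586 -.116 .098
```

```text
t: 9.75
eef_pos: [0.5732, -0.0704, 0.1007]
tool_rot: [-0.703, 0.707, 0.057, -0.048]
contact_force: [9.7, -6.2, -2.6]
gripper_width: 0.0158
green 25 222.0 210.12 [0.0965 0.0815]
blue 8 221.75 217.25 [0.0763 0.0827]
t 9.8 tcp [ 0.5732 -0.0704  0.1007] jaw 8.5 F [ 9.1 -6.4 -2.2] w 0.0158
tool cm [ 0.59  0.31 -4.69]
[[ 0.989  0.013 -0.148]
 [ 0.148 -0.005  0.989]
 [ 0.012 -1.    -0.007]]
```

```bash
python3 -m handwheel '[[[0,-0.3,0,0,0,0,0],[0,0,0,0,0,0,0],[0,0,0,0,0,0,0],[0,0.5,0,-0.4,0,0,0],[0,0.3,0,-0.3,0,0,0]]]'
python3 -m handwheel '[[[0.3,0,0,0,0,0,0],[0.4,0,0,0,0,0,0],[0.4,0,0,0,0,0,0],[0.4,0,0,0,0,0,0],[0.4,0,0,0,0,0,0]]]'
python3 -m handwheel '[[[0.4,0,-2,0,0,0,0],[0.4,0,-4,0,0,0,0],[0.4,0,-4,0,0,0,0],[0.4,0,-4,-4,0,0,0],[0.4,0,0,-4.5,0,0,0],[0.4,0,0,-4.5,0,0,0],[0.4,0,0,0,0,0,0],[0.4,0,0,0,0,0,0]]]'
python3 c.py top8; python3 t.py .586 -.116 .098; python3 - <<'E'
from m import *
s=env.snapshot("wrist"); cv2.imwrite("pics/wrist8.png",s["image"])
E
```

```text
t: 10.3
eef_pos: [0.575, -0.0705, 0.1003]
tool_rot: [0.706, -0.705, -0.054, 0.053]
contact_force: [-1.8, 4.3, 9.9]
gripper_width: 0.016
t: 10.8
eef_pos: [0.5726, -0.072, 0.0979]
tool_rot: [0.705, -0.705, -0.052, 0.053]
contact_force: [0.0, 0.2, 0.3]
gripper_width: 0.0343
t: 11.6
eef_pos: [0.591, -0.1983, 0.233]
tool_rot: [0.705, -0.705, -0.051, 0.051]
contact_force: [-0.0, -0.1, -0.1]
gripper_width: 0.0342
green 24 221.95833333333334 209.91666666666666 [0.097  0.0815]
blue 6 221.83333333333334 216.83333333333334 [0.0774 0.0824]
t 11.65 tcp [ 0.5914 -0.1957  0.2331] jaw 8.5 F [-0.1  0.3  0.1] w 0.0343
tool cm [ 0.66 13.52  7.94]
[[ 0.989 -0.001 -0.148]
 [ 0.148  0.001  0.989]
 [-0.001 -1.     0.001]]
```

View pics/wrist8.png

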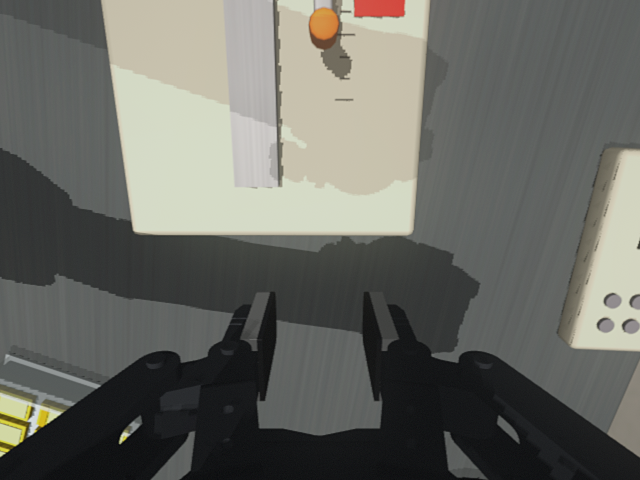

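```bash
python3 -m handwheel '[[[0.4,0,-3,-3.5,0,0,0],[0.4,-2,0,-4.5,0,0,0],[0.4,-2,0,-4.5,0,0,0],[0.4,-2,0,-4.5,0,0,0],[0.4,-2,0,-4.5,0,0,0],[0.4,0,0,0,0,0,0],[0.4,0,0,0,0,0,0],[0.4,0,0,0,0,0,0]]]'
python3 c.py top9
python3 - <<'E'
from m import *
O=np.array([.5177,-.0281]); psi=.1456; A=np.array([[np.cos(psi),np.sin(psi)],[-np.sin(psi),np.cos(psi)]])
s=env.snapshot("top"); m=masks(s)["orange"]; m[:195]=0;m[235:]=0;m[:,:255]=0;m[:,310:]=0
v,u=np.nonzero(m); print(len(u),u.mean(),v.mean(),(A@(pix(s,u.mean(),v.mean(),.111)[:2]-O)).round(4))
E
```

```text
t: 12.5
eef_pos: [0.5463, -0.417, 0.2635]
tool_rot: [0.706, -0.704, -0.055, 0.054]
contact_force: [0.4, 0.0, 0.2]
gripper_width: 0.0339
green 25 221.88 209.88 [0.0972 0.0817]
blue 7 221.71428571428572 217.0 [0.077  0.0828]
66 271.3636363636364 214.1060606060606 [ 0.052  -0.0477]
```

View pics/top9.png

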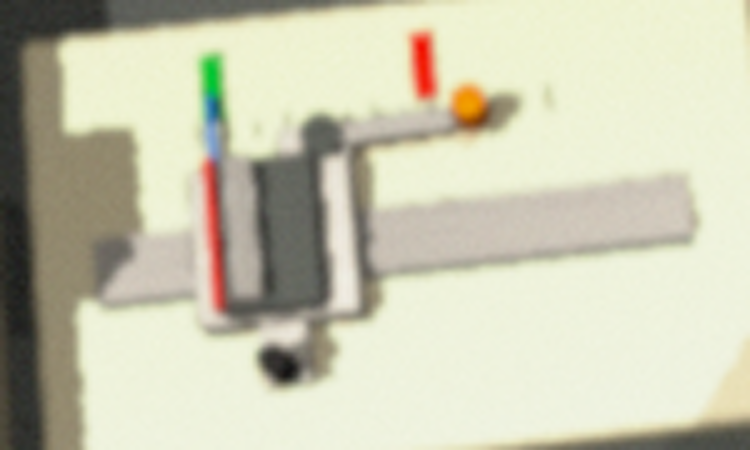

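```bash
python3 - <<'E'
from h import *
print(env.close_job())
E
```

```text
the job is handed in; nothing more can be done
None
```

The job is handed in: the carriage is locked with its blue pointer on the green mark. `env.close_job()` gives no verdict, so what follows rests on my own checks.

**What I did:** I gripped the orange knob from above and swung the lever out to about 1.0–1.1 rad. With the lever still held out, I slid the carriage about 48 mm towards the housing onto the green mark and paused there. I then swung the lever back against its stop, let go and moved the arm well clear. The clock stood at about 12.6 s of the 61 s allowed.

**Last checks:**
- **Pointer:** in the last overhead picture it was at local y 82.8 mm against the green mark's 81.7 mm. That is about 1 mm off, where 6 mm is allowed. Single readings rest on 6–9 blue pixels, so they are good to a millimetre or two.
- **Lever:** the knob stood at local x 52 mm against 50 mm for the hinge pin, or about 0.03 rad from locked (limit 0.15). This is good to about 0.04 rad. It had also been pressed against its stop with about 10 N.
- **Contact:** the arm was free, with the force reading close to zero.
- **Loose things:** I planned the moves to pass above the tub, bottle and cassette, and felt no contact away from the knob. I did not measure their positions again at the end.

**Disagreement:** the trained networks' points for the pointer, push post and pin were unreliable, and the overhead picture gave no green mark at all. I used colour, depth and the calibration instead. The sideways distance to the knob at the first grip differed by about 5 mm between the camera and the arm's own reading, which did no harm.

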